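Rotate the sauce-bottle row at the farm shop

TASK

Restock the lane of stout sauce bottles on the display stand: first pull its two older bottles forward (towards the robot), up to the lane's front rim and close together, then take the two new ones of the same kind out of the white basket and stand them in the lane behind the old ones. Close up the row so that no gap, the one at the front rim included, is wider than a fingertip (about 15 mm), all four upright on the lane's floor. Don't let a bottle tip over, and leave all other goods and things where they stand.

Things in the scene. Friction and masses are not known exactly. Their poses are not given: they have to be found in the camera images.
- stand: wooden display base, fixed, 280 mm (x) by 212 mm (y), 20 mm high, origin at the centre of its underside; its front (-x side) faces the robot. It carries three lane trays side by side, 66 mm apart. It may stand left or right.
- lane: fixed wooden tray, the lane of the stout sauce bottles: 260 mm long (x) by 62 mm wide (y), inside 250 by 52 mm, floor 5 mm thick, all four rims 5 mm thick and 22 mm high over its underside (17 mm over its floor). Origin at the centre of its underside, +x runs to the rear of the row. May be left, middle or right of the three on the stand.
- lane_front (a point): point on the floor of the sauce-bottle lane, in the middle of the inner face of its front rim (the rim nearest the robot); its x axis runs along the lane to the rear, y across the lane, z up. A bottle touching the front rim stands at x = 22 mm.
- lane_tall: fixed tray of the long-necked bottles. Same size as the sauce-bottle tray; may be left, middle or right on the stand.
- lane_jar: fixed tray of the squat jars. Same size as the sauce-bottle tray; may be left, middle or right on the stand.
- basket: fixed open white plastic delivery basket, 220 mm (x) by 190 mm (y), walls 70 mm high with a rim up to 228 by 194 mm, floor 4 mm thick; origin at the centre of its underside. Holds two sauce bottles (new stock), one long-necked bottle and one squat jar, standing in any places.
- old1: stout sauce bottle: amber glass body 44 mm diameter up to 78 mm, sloping shoulder to 94 mm, neck 22 mm diameter, black cylindrical cap 26 mm diameter from 100 to 125 mm (its top); about 0.2 kg; origin at the centre of its underside, z up its axis. Older stock: stands in the lane, away from the front rim.
- old2: stout sauce bottle: amber glass body 44 mm diameter up to 78 mm, sloping shoulder to 94 mm, neck 22 mm diameter, black cylindrical cap 26 mm diameter from 100 to 125 mm (its top); about 0.2 kg; origin at the centre of its underside, z up its axis. Older stock: stands in the lane; either of the two may be the nearer to the front.
- new1: stout sauce bottle: amber glass body 44 mm diameter up to 78 mm, sloping shoulder to 94 mm, neck 22 mm diameter, black cylindrical cap 26 mm diameter from 100 to 125 mm (its top); about 0.2 kg; origin at the centre of its underside, z up its axis. New stock: stands in the basket.
- new2: stout sauce bottle: amber glass body 44 mm diameter up to 78 mm, sloping shoulder to 94 mm, neck 22 mm diameter, black cylindrical cap 26 mm diameter from 100 to 125 mm (its top); about 0.2 kg; origin at the centre of its underside, z up its axis. New stock: stands in the basket.
- tall1: bystander, slender long-necked bottle 148 mm tall, 44 mm diameter up to 80 mm, neck about 22 mm, origin at the centre of its underside; stays where it stands. In its own lane.
- tall2: bystander, slender long-necked bottle 148 mm tall, 44 mm diameter up to 80 mm, neck about 22 mm, origin at the centre of its underside; stays where it stands. In its own lane.
- tall3: bystander, slender long-necked bottle 148 mm tall, 44 mm diameter up to 80 mm, neck about 22 mm, origin at the centre of its underside; stays where it stands. In the basket.
- jar1: bystander, squat jar 48 mm diameter, 67 mm tall, steel lid, origin at the centre of its underside; stays where it stands. In its own lane.
- jar2: bystander, squat jar 48 mm diameter, 67 mm tall, steel lid, origin at the centre of its underside; stays where it stands. In its own lane.
- jar3: bystander, squat jar 48 mm diameter, 67 mm tall, steel lid, origin at the centre of its underside; stays where it stands. In the basket.
- dispenser: bystander, grey tape dispenser on the counter between stand and basket, 90 mm (x) by 44 mm (y) by 70 mm high, origin at the centre of its underside.
- carton: bystander, small cardboard box on the counter, farther away between stand and basket, 90 (x) by 40 (y) by 45 mm high, origin at the centre of its underside.
Mind the look-alikes: they are no part of the job. Leave any yellow look-alike of the old2 alone. Leave any purple look-alike of the old1 alone.

How it is judged:
By the outcome, as a careful person would: the job done as asked, in the order asked, and still so for the second after the job is handed in, with the robot touching nothing.
It also fails if it takes over 72 s, if anything falls off the work surface, if the arm or the gripper's body presses on something with over 40 N, if the wrist force passes 120 N, or if a joint passes its speed limit or range.

ROBOT

A 6-joint arm with a two-finger parallel gripper is mounted at the origin on the work surface. World frame = base frame: x ahead of the robot, y to its left, z up, the work surface at z = 0. Lengths are in m, angles in rad, forces in N, time in s.
With the tool pointing down it reaches from about 0.35 to 0.8 m from the base axis. Payload 7.3 kg.
Tool frame: the origin (TCP) lies at the very end of the fingers, on their centre line; the grasp point (between the pads) lies 19 mm behind it; z points along the fingers, y is the line along which they close (so a half turn about z gives the same grasp; the last joint's range is limited). The gripper opens to 85 mm and grips with 20 to 120 N. Pads are 22 mm wide; open, the fingers measure 114 mm over their backs; the gripper's body (76 mm by 85 mm) begins 54 mm behind the grasp point. The pads swing forward as they close: fully open they stand 13 mm farther back than shut.
Start: joints at [0.961, 0.342, 1.524, -0, 1.275, -0.146], TCP at [0.235, 0.47, 0.231] pointing down, gripper open.
Joint ranges: [-2.53, 2.53], [-0.77, 2.02], [0.04, 2.7], [-1, 4.14], [0.28, 2.66], [-3.11, 3.11]. Speed limits (rad/s): [2.57, 2.57, 3.14, 3.14, 3.14, 3.14].

INTERFACE

Orientations are given as a unit quaternion [w, x, y, z].
In Python, from rig import r, imaging, sign_off gives the robot as it stands. The module is installed in compiled form; this text tells all that it offers.
- The arm moves only by the tool servo_tool, never from a script. Its argument "moves" is a list of rows, each a list of 3 entries, a list of its own where there are three numbers: the gripper's target within -1 to 1 (fully open at 1, half-way at 0, shut at -1), then the shift along the tool's x, y, z as a fraction of full scale, then the turn about the tool's z as a fraction of full scale. A call has 1 to 20 rows; each row shifts and turns the commanded pose from where the row before left it, along the tool's axes as they then stand; what a row does not reach is not made up. Full scale, the value 1, is 1000 mm for a shift and 90 degrees for a turn. A row lasts 1/12 s, in which the tool goes at most 41.7 mm and 7.16 degrees, less where a joint would pass 70% of its speed; a pose out of reach is approached as far as the arm can. A call with a number of a shift or a turn outside -1 to 1 is refused whole. A call with a gripper value outside its range is refused whole. The fingers move at their own pace and stop on an object; "grip_force" is the grip in N (left out, the last holds). Time passes only in rows, so rows that do not move let the fingers close. It gives the time, the measured TCP pose, the force, the opening and the grip force at its end, in the units of the state.
- r.sense(): the state, without advancing time (a new reading comes with each control period).
- imaging.camera(name): name is "scene" or "side" or "wrist"; returns a dict with "img" (420x560x3 uint8, red, green, blue), "depth" (420x560 float32, m along the optical axis (not along the pixel's ray), 0 where there is no reading), "fx", "fy", "cx", "cy" (pixels), "k1" (the pictures are not rectified: a ray, as slopes to the right and down, at radius r is drawn at 1 + k1 r^2 times it, then the intrinsics apply), "R" (3x3) and "t" (3): a world point X has camera coordinates R X + t. Camera axes: x right, y down, z forward; pixel columns grow to the right and rows downward; lengths in m; the calibration is good to about 2 mm. A picture is of the moment at which its call begins.
- sign_off(): hands the job in; it is judged then, once.
The state is a dict: "t": time; "joint_pos": joint angles; "qd": joint speeds; "joint_torque": joint torques, N m; "tcp_pos": TCP position; "orientation": TCP orientation; "contact_force": force on the tool from outside, world axes, zero at the start; "torque": the same for the moment, N m; "finger_gap": opening from 0.0 (shut) to 1.0 (fully open); "grip_force": force on a finger pad.
Only numpy, scipy, OpenCV 4.12 (cv2) and the standard library are available. Lean on these libraries where they do the work, as an engineer would, in place of code of your own. Each camera call takes 0.05 s, during which the arm holds its last target. There are 200 camera calls.

## Working session

There is one attempt and no reset: what is moved stays moved. The work goes in short steps, Python scripts to look and compute and a tool call to move; the robot and the scene stay as the last step left them, time stands still between calls to the robot, and variables do not carry over. Pictures are saved under pics/ and viewed, at most 10 in all, crops included, and the job is handed in when it is done.

Besides the shell and the picture viewer there is one more tool, called after "Request:" as name(argument=value, ...) on one line, values as JSON. servo_tool: Moves the arm, as the interface text tells. Shift numbers are shares of 1000 mm and turn numbers shares of 90 degrees, none past 1 either way. Its arguments: {"type":"object","properties":{"moves":{"type":"array"},"grip_force":{"type":"number"}},"required":["moves"]}

```bash
mkdir -p pics; cat > h.py <<'E'
import numpy as np, cv2
from rig import r, imaging
def pts(c):
    h,w=c["depth"].shape
    u,v=np.meshgrid(np.arange(w),np.arange(h))
    K=np.array([[c["fx"],0,c["cx"]],[0,c["fy"],c["cy"]],[0,0,1]])
    n=cv2.undistortPoints(np.stack([u,v],-1).reshape(-1,1,2).astype(float),K,np.array([c["k1"],0,0,0,0.])).reshape(h,w,2)
    ray=np.dstack([n,np.ones((h,w))])
    P=ray*c["depth"][...,None]
    W=(P-c["t"])@c["R"]   # R^T (P-t)
    W[c["depth"]<=0]=np.nan
    return W, ray@c["R"], -c["R"].T@c["t"]
def save(n,img): cv2.imwrite("pics/"+n,cv2.cvtColor(img,cv2.COLOR_RGB2BGR))
E
python3 - <<'E'
from h import *
s=r.sense(); print(s)
for n in("scene","side"):
    c=imaging.camera(n); save(n+"1.png",c["img"]); np.save(n+".npy",c,allow_pickle=True)
    print(n,c["fx"],c["k1"],-c["R"].T@c["t"],c["R"][2])
E
```

```text
{'t': 0.0, 'joint_pos': array([ 9.60976578e-01,  3.42713915e-01,  1.52504240e+00,  1.83166774e-05,
        1.27543270e+00, -1.45994821e-01]), 'qd': array([ 0.00105434, -0.00117281,  0.00097234, -0.00014391,  0.00059109,
       -0.00042727]), 'joint_torque': array([-5.48611006e-04, -4.33674645e+01, -2.46011513e+01, -2.84219811e-05,
        7.80406874e-03, -1.98702980e-05]), 'tcp_pos': array([0.23459871, 0.4691965 , 0.23062169]), 'orientation': array([-3.02652825e-04,  2.29841735e-01,  9.73227691e-01, -7.38632056e-04]), 'contact_force': array([-0.17993426,  0.32654529,  0.40686191]), 'torque': array([ 0.01105921,  0.01106213, -0.05824316]), 'grip_force': 0.0, 'finger_gap': 1.0030870028928531}
scene 458.8198079652787 -0.014734266742197372 [1.06243541 0.46799199 0.97446123] [-0.41463633 -0.4144306  -0.81013826]
side 413.3539514272206 -0.06600565696709185 [ 0.2506836  -0.74010827  0.6552894 ] [ 0.33555324  0.72381849 -0.60290199]
```

View pics/scene1.png

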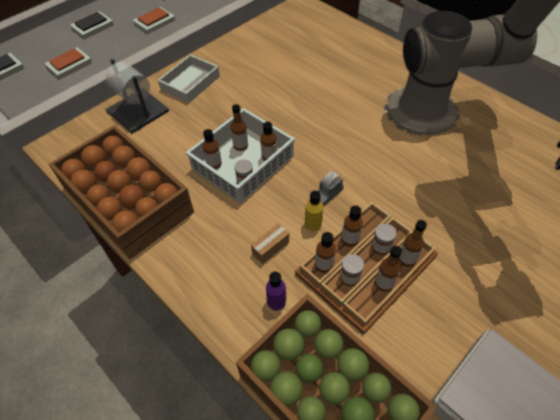

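View pics/side1.png

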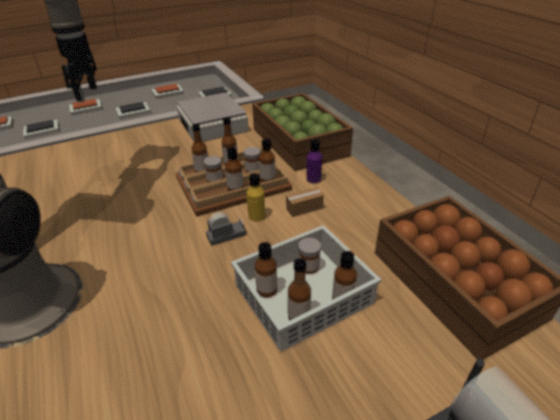

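Scene view: the stand is at about (368,262), with bottle pairs at (353,225)/(326,252) and (414,243)/(390,268) and jars between them. The basket is at (241,152) with bottles at (211,147), (238,128) and (267,140). The yellow (314,212) and purple (276,291) look-alikes stand on the counter. Next I measure heights to tell the sauce bottles from the tall ones.

```bash
python3 - <<'E'
from h import *
for n in("scene","side"):
    c=np.load(n+".npy",allow_pickle=True).item(); W,_,_=pts(c); np.save(n+"W.npy",W)
    hsv=cv2.cvtColor(c["img"],cv2.COLOR_RGB2HSV)
    z=W[...,2]
    m=((z>0.095)&(z<0.22)&(W[...,0]>.25)&(W[...,0]<.85)&(abs(W[...,1])<.45)&(c["img"].max(2)<60)).astype(np.uint8)
    k,l,st,ce=cv2.connectedComponentsWithStats(m)
    for i in range(1,k):
        if st[i,4]<15: continue
        q=W[l==i]; top=q[q[:,2]>q[:,2].max()-.008]
        print(n,ce[i].round(),st[i,4],"zmax",np.percentile(q[:,2],97).round(4),"xy",top.mean(0).round(3))
c=np.load("scene.npy",allow_pickle=True).item()["img"]
a=cv2.resize(c[190:330,290:445],None,fx=2.6,fy=2.6,interpolation=3);b=cv2.resize(c[95:205,180:300],None,fx=3.3,fy=3.3,interpolation=3)
h=max(a.shape[0],b.shape[0]); f=lambda i:cv2.copyMakeBorder(i,0,h-i.shape[0],0,0,0)
save("crop.png",np.hstack([f(a),f(b)])[:, :800])
E
```

```text
scene [237. 114.] 111 zmax 0.1535 xy [ 0.497 -0.282  0.151]
scene [267. 129.] 110 zmax 0.131 xy [ 0.47  -0.193  0.128]
scene [208. 136.] 108 zmax 0.1323 xy [ 0.597 -0.284  0.129]
scene [315. 197.] 116 zmax 0.1282 xy [0.55  0.053 0.126]
scene [355. 214.] 144 zmax 0.1523 xy [0.535 0.157 0.15 ]
scene [419. 230.] 149 zmax 0.1745 xy [0.482 0.288 0.173]
scene [351. 229.] 26 zmax 0.1017 xy [0.55  0.165 0.098]
scene [327. 240.] 151 zmax 0.1523 xy [0.632 0.159 0.15 ]
scene [411. 248.] 41 zmax 0.1059 xy [0.497 0.295 0.102]
scene [394. 255.] 194 zmax 0.1748 xy [0.57  0.289 0.173]
scene [325. 256.] 25 zmax 0.1007 xy [0.645 0.169 0.098]
scene [388. 274.] 42 zmax 0.1059 xy [0.586 0.294 0.102]
scene [275. 280.] 146 zmax 0.1274 xy [0.768 0.137 0.125]
side [227. 125.] 113 zmax 0.1733 xy [0.571 0.282 0.171]
side [197. 132.] 110 zmax 0.1737 xy [0.482 0.28  0.171]
side [266. 145.] 98 zmax 0.1505 xy [0.633 0.151 0.148]
side [315. 146.] 118 zmax 0.1253 xy [0.768 0.129 0.123]
side [231. 152.] 144 zmax 0.1502 xy [0.535 0.151 0.148]
side [201. 152.] 25 zmax 0.1027 xy [0.485 0.267 0.1  ]
side [268. 161.] 20 zmax 0.1006 xy [0.629 0.136 0.098]
side [238. 169.] 20 zmax 0.1013 xy [0.543 0.134 0.098]
side [254. 180.] 121 zmax 0.1254 xy [0.552 0.044 0.123]
side [265. 252.] 203 zmax 0.1292 xy [ 0.47  -0.201  0.127]
side [347. 260.] 218 zmax 0.1304 xy [ 0.596 -0.291  0.128]
side [300. 266.] 166 zmax 0.152 xy [ 0.498 -0.289  0.15 ]
```

View pics/crop.png

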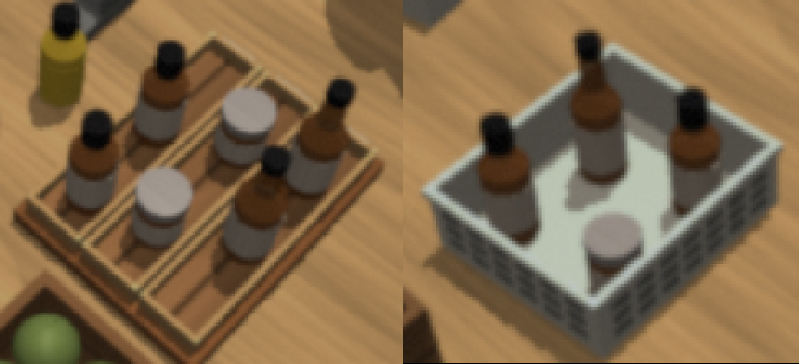

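In the right-hand lane (y≈0.154) the tops are at 0.150, which is 25+125 mm, so those are the sauce bottles. The left lane's tops are at 0.173 (long-necked). In the basket, the tops at (267,129) and (208,136) are at 0.129, so these are the new sauce bottles, while (237,114) at 0.152 is the tall one. Colours are amber, so they aren't the look-alikes. Next come the lane, the basket and obstacles.

```bash
python3 - <<'E'
from h import *
A=[];
for n in("scene","side"):
    c=np.load(n+".npy",allow_pickle=True).item(); W=np.load(n+"W.npy")
    z=W[...,2];x=W[...,0];y=W[...,1]
    zoff=0.002 if n=="scene" else 0.0005
    def rect(name,m):
        m=cv2.morphologyEx(m.astype(np.uint8),cv2.MORPH_CLOSE,np.ones((3,3)))
        k,l,st,ce=cv2.connectedComponentsWithStats(m)
        i=1+np.argmax(st[1:,4]); q=W[l==i][:,:2]*1000
        q=q[np.isfinite(q).all(1)]
        print(n,name,[np.round(a,1) for a in cv2.minAreaRect(q.astype(np.float32))],len(q),ce[i].round())
        return q
    rect("stand>15mm",(z-zoff>.014)&(z-zoff<.06)&(x>.4)&(x<.74)&(y>.09)&(y<.36))
    rect("rims",(z-zoff>.036)&(z-zoff<.046)&(x>.4)&(x<.75)&(y>.09)&(y<.36))
    rect("basket rim",(z-zoff>.062)&(z-zoff<.074)&(x>.3)&(x<.72)&(y<-.1)&(y>-.42))
    rect("disp",(z-zoff>.02)&(z-zoff<.09)&(x>.35)&(x<.55)&(abs(y)<.08))
    rect("carton",(z-zoff>.03)&(z-zoff<.06)&(x>.58)&(x<.76)&(y>-.08)&(y<.09))
    rect("jarlid",(z-zoff>.064)&(z-zoff<.08)&(x>.52)&(x<.6)&(y<-.17)&(y>-.25))
    for l,(a,b) in {"lo":(.45,.57),"hi":(.57,.68)}.items():
        m=(z-zoff>.075)&(z-zoff<.1)&(x>a)&(x<b)&(y>.11)&(y<.19)
        print(n,"body",l,np.nanmin(W[m],0).round(3),np.nanmax(W[m],0).round(3))
E
```

```text
scene stand>15mm [array([541.2, 223.6]), array([212.3, 295.1]), np.float64(89.1)] 6789 [365. 270.]
scene rims [array([546.3, 223.4]), array([194.4, 265.7]), np.float64(89.0)] 1367 [362. 279.]
scene basket rim [array([ 531.9, -235.3]), array([232.1, 197.9]), np.float64(4.6)] 908 [242. 161.]
scene disp [array([443.4,  11.3]), array([56.5, 41.6]), np.float64(0.1)] 367 [331. 183.]
scene carton [array([674.6,  23.8]), array([42.7, 91.5]), np.float64(87.6)] 634 [270. 240.]
scene jarlid [array([ 578.3, -184.6]), array([43.7, 30.6]), np.float64(6.2)] 120 [241. 164.]
scene body lo [0.521 0.136 0.078] [0.556 0.179 0.102]
scene body hi [0.618 0.14  0.077] [0.654 0.18  0.102]
side stand>15mm [array([549.7, 192.6]), array([269.6, 279.9]), np.float64(89.2)] 3044 [224. 184.]
side rims [array([495.2, 220.3]), array([200.1, 154.9]), np.float64(89.5)] 677 [207. 184.]
side basket rim [array([ 536.3, -237.9]), array([229.9, 196.2]), np.float64(4.2)] 1530 [306. 293.]
side disp [array([455.5,  12.6]), array([84.2, 57.8]), np.float64(16.8)] 552 [222. 225.]
side carton [array([678.3,  21. ]), array([44.6, 92.2]), np.float64(88.2)] 465 [304. 197.]
side jarlid [array([ 578.9, -185.7]), array([30.8, 41.9]), np.float64(89.5)] 206 [310. 248.]
side body lo [0.514 0.128 0.076] [0.557 0.159 0.1  ]
side body hi [0.611 0.128 0.076] [0.649 0.16  0.1  ]
```

The lane's inner front is at x≈0.420 with a yaw of about -1°. The old bottles are at (0.535,0.154) and (0.632,0.155). I start by squaring the tool and moving over the nearer old bottle.

Request:
servo_tool(moves=[[1, [0, 0, 0], -0.0738], [1, [0, 0, 0], -0.0738], [1, [0, 0, 0], -0.0738], [1, [0, 0, 0], -0.0738], [1, [-0.025, -0.02625, 0], 0], [1, [-0.025, -0.02625, 0], 0], [1, [-0.025, -0.02625, 0], 0], [1, [-0.025, -0.02625, 0], 0], [1, [-0.025, -0.02625, 0], 0], [1, [-0.025, -0.02625, 0], 0], [1, [-0.025, -0.02625, 0], 0], [1, [-0.025, -0.02625, 0], 0], [1, [-0.025, -0.02625, 0], 0], [1, [-0.025, -0.02625, 0], 0], [1, [-0.025, -0.02625, 0], 0], [1, [-0.025, -0.02625, 0], 0], [1, [0, 0, 0], 0], [1, [0, 0, 0], 0]], grip_force=40)

```text
t: 1.6
tcp_pos: [0.5354, 0.153, 0.2304]
orientation: [-0.001, 0.002, 1.0, -0.0]
contact_force: [-0.7, 0.5, -0.7]
finger_gap: 1.002
grip_force: 0.0
```

```bash
python3 - <<'E'
from h import *
c=imaging.camera("wrist"); W,_,_=pts(c); save("w1.png",c["img"])
print(-c["R"].T@c["t"],c["R"][2])
z=W[...,2]
m=((z>.1)&(z<.17)&(c["img"].max(2)<70)).astype(np.uint8)
k,l,st,ce=cv2.connectedComponentsWithStats(m)
for i in range(1,k):
    if st[i,4]<60: continue
    q=W[l==i]; zm=np.percentile(q[:,2],95); q=q[q[:,2]>zm-.004]
    print(ce[i].round(),st[i,4],zm.round(4),q.min(0).round(3),q.max(0).round(3))
m=((z>.036)&(z<.047)).astype(np.uint8)
ys=W[...,1][(m>0)]; 
for a in(.5,.6,.64):
    s=(m>0)&(abs(W[...,0]-a)<.008)&(abs(W[...,1]-.155)<.05)
    print(a,np.histogram(W[...,1][s],bins=np.arange(.105,.206,.005)))
E
```

```text
[0.47003962 0.15235948 0.3727076 ] [ 2.58231025e-01 -4.61410403e-04 -9.66083084e-01]
[469. 139.] 296 0.1693 [0.471 0.274 0.165] [0.491 0.285 0.17 ]
[286. 203.] 169 0.1503 [0.522 0.155 0.147] [0.538 0.165 0.151]
[455. 261.] 290 0.1694 [0.56  0.274 0.165] [0.575 0.29  0.17 ]
[288. 327.] 265 0.1507 [0.62  0.15  0.147] [0.643 0.167 0.151]
0.5 (array([ 0,  0,  0, 16, 78,  0,  0,  0,  0,  0,  0,  0,  0,  0,  0, 69, 24,
       83, 31,  0]), array([0.105, 0.11 , 0.115, 0.12 , 0.125, 0.13 , 0.135, 0.14 , 0.145,
       0.15 , 0.155, 0.16 , 0.165, 0.17 , 0.175, 0.18 , 0.185, 0.19 ,
       0.195, 0.2  , 0.205]))
0.6 (array([ 0,  0,  0, 16, 51,  0,  0,  0,  0,  0,  0,  0,  0,  0,  1, 60, 22,
       52, 15, 23]), array([0.105, 0.11 , 0.115, 0.12 , 0.125, 0.13 , 0.135, 0.14 , 0.145,
       0.15 , 0.155, 0.16 , 0.165, 0.17 , 0.175, 0.18 , 0.185, 0.19 ,
       0.195, 0.2  , 0.205]))
0.64 (array([ 0,  0,  0, 25, 39,  0,  0,  0,  0,  0,  0,  0,  0,  0,  3, 53, 23,
       41,  0,  0]), array([0.105, 0.11 , 0.115, 0.12 , 0.125, 0.13 , 0.135, 0.14 , 0.145,
       0.15 , 0.155, 0.16 , 0.165, 0.17 , 0.175, 0.18 , 0.185, 0.19 ,
       0.195, 0.2  , 0.205]))
```

View pics/w1.png

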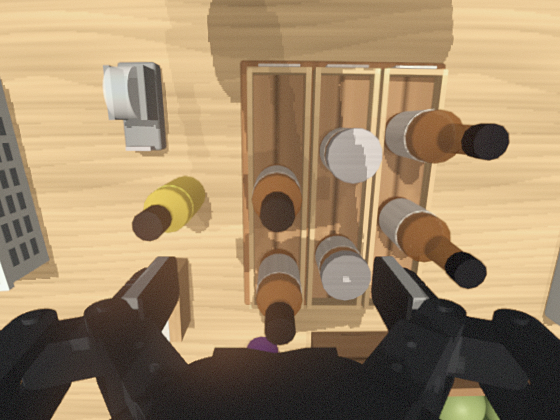

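The wrist view shows the front old cap at (277,210), the rear one at (280,322), and the lane between columns 250 and 310. I need a better axis estimate from this near view.

```bash
python3 - <<'E'
from h import *
c=imaging.camera("wrist"); W,_,_=pts(c); print(c["cx"],c["cy"])
z=W[...,2]
for x0,y0,a,b in((.535,.154,.142,.154),(.632,.154,.142,.154)):
    m=(z>a)&(z<b)&(abs(W[...,0]-x0)<.03)&(abs(W[...,1]-y0)<.03)
    q=W[m]; print(m.sum(),q.min(0).round(4),q.max(0).round(4))
m=(z>.036)&(z<.047)&(abs(W[...,1]-.154)<.045)&(W[...,0]>.38)&(W[...,0]<.7)
q=W[m]*1000
front=q[(abs(q[:,1]-154)<20)&(q[:,0]<450)]; print("front",np.percentile(front[:,0],[2,50,98]))
for a in(450,500,600,650):
    s=q[abs(q[:,0]-a)<12]; L=s[s[:,1]<140][:,1]; R=s[(s[:,1]>165)&(s[:,1]<188)][:,1]
    print(a,np.percentile(L,[2,98]).round(1),np.percentile(R,[2,98]).round(1))
E
```

```text
274.7351113686868 207.884411984717
1002 [0.5222 0.1406 0.142 ] [0.5479 0.1659 0.1516]
850 [0.6188 0.143  0.142 ] [0.6455 0.168  0.1513]
front [416.40939613 420.5333469  424.26921539]
450 [124.9 129.6] [181.7 186.8]
500 [124.1 129.2] [181.2 186.1]
600 [123.1 127.7] [180.  185.1]
650 [122.8 127.6] [179.6 184.5]
```

Request:
servo_tool(moves=[[1, [0, 0, 0.028], 0], [1, [0, 0, 0.028], 0], [1, [0, 0, 0.028], 0], [0.2, [0, 0, 0.02], 0], [0, [0, 0, 0.008], 0], [-1, [0, 0, 0], 0], [-1, [0, 0, 0], 0], [-1, [0, 0, 0], 0], [-1, [0, 0, 0], 0], [-1, [0, 0, 0], 0], [-1, [0, 0, 0], 0]], grip_force=40)

```text
t: 2.62
tcp_pos: [0.5358, 0.1548, 0.121]
orientation: [0.002, 0.0, 1.0, 0.0]
contact_force: [-1.5, 0.2, 7.2]
finger_gap: 0.276
grip_force: 39.9
```

Request:
servo_tool(moves=[[-1, [0, 0, -0.005], 0], [-1, [0, 0, 0], 0], [-1, [0, 0, 0], 0], [-1, [0, 0, 0], 0]])

```text
t: 2.95
tcp_pos: [0.5347, 0.1545, 0.1242]
orientation: [-0.0, 0.0, 1.0, -0.0]
contact_force: [-0.7, 0.2, -2.3]
finger_gap: 0.279
grip_force: 39.5
```

Request:
servo_tool(moves=[[-1, [0.015, 0.0005, 0], 0], [-1, [0.02, 0.0005, 0], 0], [-1, [0.02, 0.0005, 0], 0], [-1, [0.02, 0.0005, 0], 0], [-1, [0.013, 0, 0], 0], [-1, [0, 0, 0], 0], [-1, [0, 0, 0], 0], [-1, [0, 0, 0.001], 0], [-1, [0, 0, 0.001], 0], [-1, [0, 0, 0], 0]])

```text
t: 3.78
tcp_pos: [0.4473, 0.1565, 0.1219]
orientation: [-0.0, 0.0, 1.0, 0.0]
contact_force: [-0.8, -0.0, -2.1]
finger_gap: 0.278
grip_force: 39.4
```

Request:
servo_tool(moves=[[-1, [0, 0, 0.001], 0], [-1, [0, 0, 0.001], 0], [-1, [0, 0, 0], 0], [-1, [0, 0, 0], 0]])

```text
t: 4.12
tcp_pos: [0.4479, 0.1565, 0.1211]
orientation: [0.001, 0.0, 1.0, 0.0]
contact_force: [-1.7, -1.9, 3.9]
finger_gap: 0.277
grip_force: 40.3
```

Request:
servo_tool(moves=[[-0.3, [0, 0, 0], 0], [0.2, [0, 0, 0], 0], [0.2, [0, 0, 0], 0], [0.2, [0, 0, 0], 0], [0.2, [0, 0, -0.02], 0], [0.2, [0, 0, -0.03], 0], [0.2, [0, 0, -0.01], 0], [0.2, [-0.037, 0, 0], 0], [0.2, [-0.037, 0, 0], 0], [0.2, [-0.037, 0, 0], 0], [0.2, [-0.037, 0, 0], 0], [0.2, [-0.037, -0.001, 0], 0], [0.2, [0, 0, 0], 0], [0.2, [0, 0, 0], 0]])

```text
t: 5.28
tcp_pos: [0.6326, 0.1551, 0.1783]
orientation: [-0.001, 0.0, 1.0, -0.0]
contact_force: [-0.9, -1.5, 0.0]
finger_gap: 0.597
grip_force: 0.0
```

```bash
cat > caps.py <<'E'
from h import *
import sys
def caps(c,zlo,zhi,cs):
    W,_,_=pts(c); z=W[...,2]; out=[]
    for x0,y0 in cs:
        m=(z>zlo)&(z<zhi)&(abs(W[...,0]-x0)<.022)&(abs(W[...,1]-y0)<.022)
        q=W[m]
        if len(q)<10: print(x0,"none",len(q)); continue
        print((x0,y0),len(q),np.percentile(q,1,0).round(4),np.percentile(q,99,0).round(4))
E
python3 - <<'E'
from caps import *
for n in("scene","side","wrist"):
    c=imaging.camera(n); print(n); caps(c,.142,.157,[(.447,.156),(.632,.155)])
E
```

```text
scene
(0.447, 0.156) 93 [0.4353 0.1463 0.1431] [0.4603 0.1698 0.1528]
(0.632, 0.155) 115 [0.6174 0.1458 0.1426] [0.642  0.1698 0.1524]
side
(0.447, 0.156) 67 [0.4372 0.1409 0.1421] [0.4613 0.1643 0.1513]
(0.632, 0.155) 55 [0.6214 0.1402 0.1426] [0.644  0.1677 0.1512]
wrist
0.447 none 0
(0.632, 0.155) 1612 [0.6193 0.1436 0.1428] [0.6435 0.1673 0.151 ]
```

Request:
servo_tool(moves=[[0.2, [0, 0, 0.025], 0], [0.2, [0, 0, 0.022], 0], [0.2, [0, 0, 0.01], 0], [-1, [0, 0, 0], 0], [-1, [0, 0, 0], 0], [-1, [0, 0, 0], 0], [-1, [0, 0, 0], 0], [-1, [0, 0, 0], 0], [-1, [0, 0, -0.004], 0], [-1, [0, 0, 0], 0], [-1, [0, 0, 0], 0], [-1, [0, 0, 0], 0]])

```text
t: 6.43
tcp_pos: [0.6318, 0.1555, 0.1273]
orientation: [-0.0, 0.0, 1.0, 0.0]
contact_force: [-0.7, 0.6, -2.2]
finger_gap: 0.276
grip_force: 39.6
```

Request:
servo_tool(moves=[[-1, [0.015, 0, 0], 0], [-1, [0.025, 0, 0], 0], [-1, [0.025, 0, 0], 0], [-1, [0.025, 0, 0], 0], [-1, [0.025, 0, 0], 0], [-1, [0.015, 0, 0], 0], [-1, [0.007, 0, 0], 0], [-1, [0, 0, 0], 0], [-1, [0, 0, 0], 0], [-1, [0, 0, 0.001], 0], [-1, [0, 0, 0.001], 0], [-1, [0, 0, 0.001], 0], [-1, [0, 0, 0], 0], [-1, [0, 0, 0], 0]])

```text
t: 7.6
tcp_pos: [0.4955, 0.1556, 0.1245]
orientation: [0.001, 0.0, 1.0, 0.0]
contact_force: [0.4, 0.3, 1.6]
finger_gap: 0.277
grip_force: 39.9
```

Request:
servo_tool(moves=[[-0.3, [0, 0, 0], 0], [0.2, [0, 0, 0], 0], [0.2, [0, 0, 0], 0], [0.2, [0, 0, 0], 0], [0.2, [0, 0, -0.02], 0], [0.2, [0, 0, -0.03], 0], [0.2, [0, 0, -0.03], 0], [0.2, [0.0025, -0.03, 0], 0], [0.2, [0.0025, -0.035, 0], 0], [0.2, [0.0025, -0.035, 0], 0], [0.2, [0.0025, -0.035, 0], 0], [0.2, [0.0025, -0.035, 0], 0], [0.2, [0.0025, -0.035, 0], 0], [0.2, [0.0025, -0.035, 0], 0], [0.2, [0.0025, -0.035, 0], 0], [0.2, [0.0025, -0.035, 0], 0], [0.2, [0.0025, -0.035, 0], 0], [1, [0, -0.007, 0], 0], [1, [0, 0, 0], 0], [1, [0, 0, 0], 0]])

```text
t: 9.27
tcp_pos: [0.4695, -0.1961, 0.204]
orientation: [-0.0, 0.001, 1.0, 0.0]
contact_force: [0.2, -0.2, 0.8]
finger_gap: 0.988
grip_force: 0.0
```

```bash
python3 - <<'E'
from caps import *
for n in("scene","side"):
    c=imaging.camera(n); print(n); caps(c,.142,.157,[(.447,.156),(.495,.155)]); caps(c,.118,.134,[(.470,-.197),(.596,-.287)])
c=imaging.camera("wrist");caps(c,.118,.134,[(.470,-.197),(.596,-.287)]); caps(c,.144,.156,[(.498,-.286)]); caps(c,.06,.074,[(.57,-.19)])
save("w2.png",c["img"])
E
```

```text
scene
(0.447, 0.156) 98 [0.4344 0.1468 0.1426] [0.4607 0.1703 0.1525]
(0.495, 0.155) 102 [0.4808 0.1462 0.1422] [0.5076 0.1695 0.1524]
(0.47, -0.197) 81 [ 0.4574 -0.2064  0.1184] [ 0.4806 -0.1815  0.1322]
(0.596, -0.287) 81 [ 0.5841 -0.2993  0.1182] [ 0.6075 -0.2728  0.1318]
side
(0.447, 0.156) 66 [0.4374 0.1415 0.1423] [0.4609 0.165  0.1508]
(0.495, 0.155) 62 [0.4846 0.1398 0.1426] [0.5091 0.1654 0.151 ]
(0.47, -0.197) 149 [ 0.4586 -0.2107  0.1183] [ 0.4834 -0.1845  0.1296]
(0.596, -0.287) 161 [ 0.5863 -0.3012  0.1187] [ 0.6106 -0.2764  0.1309]
(0.47, -0.197) 1084 [ 0.4569 -0.2091  0.1191] [ 0.4813 -0.1852  0.1302]
0.596 none 0
(0.498, -0.286) 678 [ 0.4864 -0.2976  0.1443] [ 0.5051 -0.2772  0.153 ]
(0.57, -0.19) 1148 [ 0.5567 -0.2001  0.0608] [ 0.5916 -0.1683  0.0722]
```

View pics/w2.png

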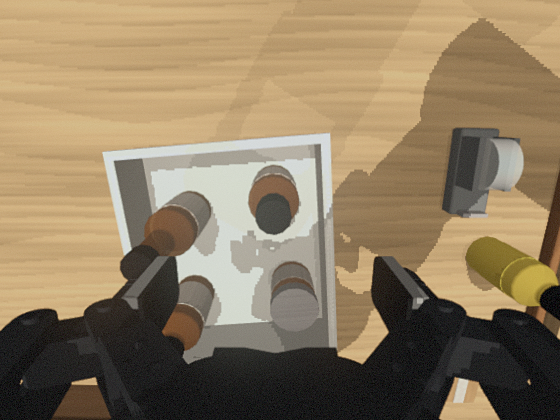

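The wrist view shows the black-capped amber bottle new1 at (273,213) under the tool, the tall one at (140,262), the jar at (294,305) and new2 at lower left. I grasp new1.

Request:
servo_tool(moves=[[0.4, [0, 0, 0.03], 0], [0.2, [0, 0, 0.03], 0], [0.2, [0, 0, 0.025], 0], [0.2, [0, 0, 0.016], 0], [-1, [0, 0, 0], 0], [-1, [0, 0, 0], 0], [-1, [0, 0, 0], 0], [-1, [0, 0, 0], 0], [-1, [0, 0, 0], 0], [-1, [0, 0, -0.01], 0], [-1, [0, 0, -0.01], 0], [-1, [0, 0, 0], 0], [-1, [0, 0, 0], 0], [-1, [0, 0, 0], 0]])

```text
t: 10.58
tcp_pos: [0.4698, -0.1965, 0.1236]
orientation: [0.0, 0.0, 1.0, -0.0]
contact_force: [-0.2, 0.5, -2.5]
finger_gap: 0.275
grip_force: 39.5
```

Request:
servo_tool(moves=[[-1, [0, 0, -0.03], 0], [-1, [0, 0, -0.04], 0], [-1, [0, 0, -0.04], 0], [-1, [0, 0, -0.04], 0], [-1, [-0.005, 0.02, 0], 0], [-1, [-0.007, 0.03, 0], 0], [-1, [-0.007, 0.03, 0], 0], [-1, [-0.007, 0.03, 0], 0], [-1, [-0.007, 0.03, 0], 0], [-1, [-0.007, 0.03, 0], 0], [-1, [-0.007, 0.03, 0], 0], [-1, [-0.007, 0.03, 0], 0], [-1, [-0.007, 0.03, 0], 0], [-1, [-0.007, 0.03, 0], 0], [-1, [-0.007, 0.03, 0], 0], [-1, [-0.007, 0.0215, 0], 0], [-1, [0, 0.01, 0], 0], [-1, [0, 0, 0], 0], [-1, [0, 0, 0], 0]])

```text
t: 12.17
tcp_pos: [0.5514, 0.1547, 0.2727]
orientation: [-0.001, -0.0, 1.0, -0.0]
contact_force: [0.7, 0.4, -2.3]
finger_gap: 0.274
grip_force: 39.9
```

Request:
servo_tool(moves=[[-1, [0, 0, 0.035], 0], [-1, [0, 0, 0.035], 0], [-1, [0, 0, 0.03], 0], [-1, [0, 0, 0.02], 0], [-1, [0, 0, 0.015], 0], [-1, [0, 0, 0.01], 0], [-1, [0, 0, 0], 0], [-1, [0.005, 0, 0], 0], [-1, [0.004, 0, 0], 0], [-1, [0, 0, 0], 0], [-1, [0, 0, 0.001], 0], [-1, [0, 0, 0.001], 0], [-1, [0, 0, 0], 0], [-1, [0, 0, 0], 0]])

```text
t: 13.33
tcp_pos: [0.5429, 0.1551, 0.1265]
orientation: [0.0, -0.0, 1.0, 0.0]
contact_force: [0.7, -0.1, -1.4]
finger_gap: 0.276
grip_force: 39.9
```

Request:
servo_tool(moves=[[-1, [0, 0, 0.001], 0], [-1, [0, 0, 0.001], 0], [-1, [0, 0, 0], 0], [-1, [0, 0, 0], 0]])

```text
t: 13.67
tcp_pos: [0.5431, 0.1551, 0.1247]
orientation: [0.0, 0.0, 1.0, 0.0]
contact_force: [-0.7, -0.1, 3.0]
finger_gap: 0.274
grip_force: 40.4
```

Request:
servo_tool(moves=[[-0.3, [0, 0, 0], 0], [0.2, [0, 0, 0], 0], [0.2, [0, 0, 0], 0], [0.2, [0, 0, 0], 0], [0.2, [0, 0, -0.02], 0], [0.2, [0, 0, -0.03], 0], [0.2, [0, 0, -0.03], 0], [0.2, [-0.004, -0.034, 0], 0], [0.2, [-0.004, -0.034, 0], 0], [0.2, [-0.004, -0.034, 0], 0], [0.2, [-0.004, -0.034, 0], 0], [0.2, [-0.004, -0.034, 0], 0], [0.2, [-0.004, -0.034, 0], 0], [0.2, [-0.004, -0.034, 0], 0], [0.2, [-0.004, -0.034, 0], 0], [0.2, [-0.004, -0.034, 0], 0], [0.2, [-0.004, -0.034, 0], 0], [0.2, [-0.004, -0.034, 0], 0], [0.2, [-0.004, -0.034, 0], 0], [0.2, [-0.006, -0.034, 0], 0]])

```text
t: 15.33
tcp_pos: [0.5965, -0.2887, 0.2042]
orientation: [-0.0, 0.0, 1.0, 0.0]
contact_force: [1.1, 0.1, 0.2]
finger_gap: 0.6
grip_force: 0.0
```

Request:
servo_tool(moves=[[0.2, [0, 0, 0], 0], [0.2, [0, 0, 0], 0]])

```text
t: 15.5
tcp_pos: [0.5963, -0.2887, 0.2033]
orientation: [-0.0, 0.002, 1.0, 0.0]
contact_force: [-0.8, 0.5, -0.7]
finger_gap: 0.604
grip_force: 0.0
```

```bash
python3 - <<'E'
from caps import *
for n in("scene","side"):
    c=imaging.camera(n); print(n); caps(c,.142,.157,[(.447,.156),(.495,.155),(.543,.155)])
c=imaging.camera("wrist");caps(c,.118,.134,[(.597,-.287)]); caps(c,.144,.156,[(.498,-.286)])
E
```

```text
scene
(0.447, 0.156) 97 [0.4349 0.147  0.1424] [0.4586 0.1697 0.1525]
(0.495, 0.155) 104 [0.4818 0.1458 0.1427] [0.5076 0.1701 0.1524]
(0.543, 0.155) 108 [0.5282 0.1446 0.143 ] [0.5535 0.1691 0.1532]
side
(0.447, 0.156) 67 [0.4372 0.1415 0.1429] [0.4615 0.1655 0.1514]
(0.495, 0.155) 65 [0.4846 0.142  0.1424] [0.5093 0.1681 0.1504]
(0.543, 0.155) 65 [0.5322 0.1389 0.1422] [0.5556 0.1642 0.1511]
(0.597, -0.287) 1078 [ 0.5845 -0.3007  0.1194] [ 0.6088 -0.2769  0.1301]
(0.498, -0.286) 1416 [ 0.4873 -0.298   0.1458] [ 0.5088 -0.2769  0.1532]
```

Request:
servo_tool(moves=[[0.2, [0, 0, 0.03], 0], [0.2, [0, 0, 0.03], 0], [0.2, [0, 0, 0.025], 0], [0.2, [0, 0, 0.015], 0], [-1, [0, 0, 0], 0], [-1, [0, 0, 0], 0], [-1, [0, 0, 0], 0], [-1, [0, 0, 0], 0], [-1, [0, 0, 0], 0], [-1, [0, 0, -0.01], 0], [-1, [0, 0, -0.01], 0], [-1, [0, 0, 0], 0], [-1, [0, 0, 0], 0], [-1, [0, 0, 0], 0]])

```text
t: 16.82
tcp_pos: [0.5968, -0.287, 0.1246]
orientation: [0.0, 0.0, 1.0, -0.0]
contact_force: [-0.8, -0.2, -1.7]
finger_gap: 0.278
grip_force: 39.6
```

Request:
servo_tool(moves=[[-1, [0, 0, -0.03], 0], [-1, [0, 0, -0.04], 0], [-1, [0, 0, -0.04], 0], [-1, [0, 0, -0.04], 0], [-1, [-0.002, 0.02, 0], 0], [-1, [0, 0.034, 0], 0], [-1, [0, 0.034, 0], 0], [-1, [0, 0.034, 0], 0], [-1, [0, 0.034, 0], 0], [-1, [0, 0.034, 0], 0], [-1, [0, 0.034, 0], 0], [-1, [0, 0.034, 0], 0], [-1, [0, 0.034, 0], 0], [-1, [0, 0.034, 0], 0], [-1, [0, 0.034, 0], 0], [-1, [0, 0.034, 0], 0], [-1, [0, 0.034, 0], 0], [-1, [0, 0.014, 0], 0], [-1, [0, 0, 0], 0], [-1, [0, 0, 0], 0]])

```text
t: 18.48
tcp_pos: [0.5986, 0.1553, 0.2738]
orientation: [-0.0, -0.001, 1.0, -0.0]
contact_force: [-0.0, -0.8, -2.0]
finger_gap: 0.275
grip_force: 39.9
```

Request:
servo_tool(moves=[[-1, [0, -0.001, 0.035], 0], [-1, [0, 0, 0.035], 0], [-1, [0, 0, 0.03], 0], [-1, [0, 0, 0.02], 0], [-1, [0, 0, 0.015], 0], [-1, [0, 0, 0.01], 0], [-1, [0, 0, 0], 0], [-1, [0.005, 0, 0], 0], [-1, [0.004, 0, 0], 0], [-1, [0, 0, 0], 0], [-1, [0, 0, 0.001], 0], [-1, [0, 0, 0.001], 0], [-1, [0, 0, 0.001], 0], [-1, [0, 0, 0], 0], [-1, [0, 0, 0], 0]])

```text
t: 19.73
tcp_pos: [0.5898, 0.1541, 0.1262]
orientation: [-0.0, 0.0, 1.0, 0.0]
contact_force: [0.2, -0.2, -2.9]
finger_gap: 0.277
grip_force: 40.5
```

Request:
servo_tool(moves=[[-1, [0, 0, 0.001], 0], [-1, [0, 0, 0.001], 0], [-1, [0, 0, 0], 0], [-1, [0, 0, 0], 0]])

```text
t: 20.07
tcp_pos: [0.5906, 0.1541, 0.1259]
orientation: [0.001, 0.0, 1.0, 0.0]
contact_force: [-2.3, -1.0, 6.6]
finger_gap: 0.273
grip_force: 41.5
```

On the floor. I release, retreat upward and clear off to the robot side.

Request:
servo_tool(moves=[[-0.3, [0, 0, 0], 0], [0.2, [0, 0, 0], 0], [0.2, [0, 0, 0], 0], [0.2, [0, 0, 0], 0], [0.2, [0, 0, -0.02], 0], [0.2, [0, 0, -0.03], 0], [0.2, [0, 0, -0.04], 0], [0.2, [0, 0, -0.04], 0], [0.2, [0.02, -0.03, 0], 0], [0.2, [0.02, -0.03, 0], 0], [0.2, [0.02, -0.03, 0], 0], [0.2, [0.02, -0.03, 0], 0], [0.2, [0.02, -0.03, 0], 0], [0.2, [0.02, -0.03, 0], 0], [0.2, [0, 0, 0], 0], [0.2, [0, 0, 0], 0]])

```text
t: 21.4
tcp_pos: [0.4693, -0.0272, 0.2547]
orientation: [0.0, 0.002, 1.0, 0.0]
contact_force: [-0.3, -0.2, -0.3]
finger_gap: 0.6
grip_force: 0.0
```

```bash
python3 - <<'E'
from caps import *
for n in("scene","side"):
    c=imaging.camera(n); print(n); caps(c,.142,.157,[(.447,.156),(.495,.155),(.543,.155),(.59,.154)])
    caps(c,.144,.156,[(.498,-.286)])
    W,_,_=pts(c); z=W[...,2]
    m=(z>.033)&(z<.046)&(abs(W[...,1]-.156)<.012)&(W[...,0]<.43)&(W[...,0]>.4)
    print("front rim",np.percentile(W[m][:,0],[2,98]) if m.sum() else None)
    m=(z>.05)&(z<.095)&(abs(W[...,1]-.156)<.04)&(W[...,0]<.47)&(W[...,0]>.4)
    print("front body x",np.percentile(W[m][:,0],[1]))
    save(n+"_end.png",c["img"])
E
```

```text
scene
(0.447, 0.156) 96 [0.4357 0.1468 0.1425] [0.4601 0.1705 0.1534]
(0.495, 0.155) 104 [0.4817 0.1462 0.1423] [0.5076 0.1698 0.1532]
(0.543, 0.155) 109 [0.5287 0.1446 0.1427] [0.5533 0.1686 0.1527]
(0.59, 0.154) 113 [0.5768 0.1424 0.1431] [0.601  0.1667 0.153 ]
(0.498, -0.286) 56 [ 0.4846 -0.2952  0.146 ] [ 0.5072 -0.2732  0.1551]
front rim None
front body x [0.43945623]
side
(0.447, 0.156) 67 [0.4371 0.1407 0.1428] [0.4614 0.167  0.1512]
(0.495, 0.155) 65 [0.4843 0.1402 0.1425] [0.5087 0.1665 0.1512]
0.543 none 7
(0.59, 0.154) 59 [0.5794 0.1372 0.1423] [0.6033 0.1631 0.1507]
(0.498, -0.286) 130 [ 0.4875 -0.2982  0.1442] [ 0.5096 -0.2768  0.1523]
front rim [0.41718098 0.42978988]
front body x [0.42740661]
```

View pics/scene_end.png

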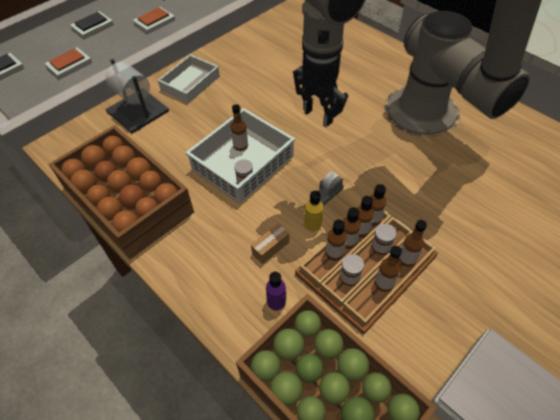

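View pics/side_end.png

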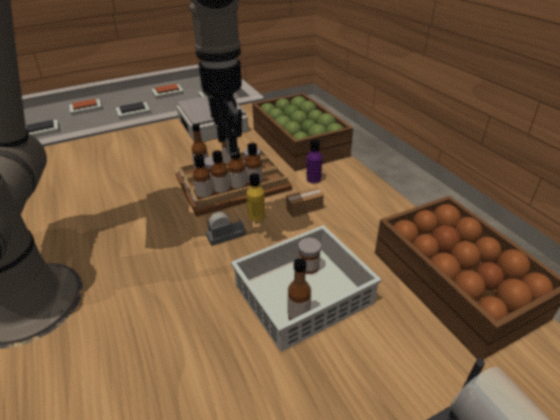

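The end pictures show four upright sauce bottles in a tight row: scene caps from (379,190) to (337,227), side caps from (200,160) to (252,150). Centres are at about 0.448, 0.496, 0.542 and 0.590, so the gaps between bottles are about 2–4 mm and the front gap is about 4–6 mm. Everything else stands where it was.

```bash
python3 -c "from rig import sign_off; print(sign_off())"
```

```text
the job is handed in; nothing more can be done
None
```

The job is handed in at about 21 s of the 72 s allowed: both old sauce bottles are at the front rim with the two new ones behind them, all four upright, gaps measuring about 2–6 mm, and nothing else seen to have moved.

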